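# Sweep the bamboo offcuts off the bench into the scrap bin

### The arm

A 7-joint arm with a two-finger parallel gripper is mounted at the origin on the work surface. World frame = base frame: x ahead of the robot, y to its left, z up, the work surface at z = 0. Lengths are in m, angles in rad, forces in N, time in s.
With the tool pointing down it reaches from about 0.425 to 0.95 m from the base axis. Payload 4.7 kg.
Tool frame: the origin (TCP) lies midway between the tips of the shut fingers; the grasp point (between the pads) lies 19 mm behind it; z points along the fingers, y is the line along which they close (so a half turn about z gives the same grasp; the last joint's range is limited). The gripper opens to 87 mm and grips with 3 to 60 N. Pads are 19 mm wide; open, the fingers measure 117 mm over their backs; the gripper's body (75 mm by 190 mm) begins 51 mm behind the grasp point.
Start: joints at [1.24, 0.469, -0.049, 1.532, 0.024, 1.141, -0.082], TCP at [0.201, -0.644, 0.223] pointing down, gripper open.
Joint ranges: [-2.59, 2.59], [-0.33, 1.99], [-1.39, 1.29], [0.1, 2.45], [-1.04, 4.18], [0.21, 1.99], [-2.66, 2.66]. Speed limits (rad/s): [2.57, 2.57, 3.14, 3.14, 3.14, 3.14, 3.14].

### API

Orientations are given as a unit quaternion [w, x, y, z].
In Python, from workcell import manip gives the robot as it stands. The module is installed in compiled form; this text tells all that it offers.
- The arm moves only by the shell command python3 -m crank 'ROWS' [FORCE]. ROWS is a JSON object of lists of equal length, an entry for each row: "rot": the turn, a rotation vector about the tool's x, y, z scaled (see below), a list of three; "linear": the shift along the tool's x, y, z scaled (see below), a list of three; "claw": the opening, from -1 (shut) to 1 (fully open), so that 0 is half open. A call has 1 to 12 rows; each row is the pose to reach, as a shift and turn from the pose commanded when the call began, along the tool's axes at that moment, turning the shorter way round; what a row does not reach only later rows make up. The controller multiplies each number of a shift by 150 mm and each number of a turn by 360 degrees. A row lasts 1/12 s, in which the tool goes at most 41.7 mm and 7.16 degrees, less where a joint would pass 70% of its speed; a pose out of reach is approached as far as the arm can. A call with a number of a shift or a turn outside -1 to 1 is refused whole. A call with a gripper value outside its range is refused whole. The fingers move at their own pace and stop on an object; FORCE is the grip in N (left out, the last holds). Time passes only in rows, so rows that repeat a pose let the fingers close. It gives the time, the measured TCP pose, the force, the opening and the grip force at its end, in the units of the state.
- manip.get_obs(): the state, without advancing time (a new reading comes with each control period).
- manip.get_image(name): name is "scene" or "top"; returns a dict with "frame" (384x512x3 uint8, blue, green, red), "fx", "fy", "cx", "cy" (pixels), "extrinsics" (4x4, takes a point from camera to world coordinates). Camera axes: x right, y down, z forward; pixel columns grow to the right and rows downward; lengths in m; the calibration is good to about 2 mm. A picture is of the moment at which its call begins. There is no depth.
- manip.job_done(): hands the job in; it is judged then, once.
The state is a dict: "time": time; "q": joint angles; "joint_vel": joint speeds; "joint_torque": joint torques, N m; "tool_pos": TCP position; "tool_rot": TCP orientation; "wrist_force": force on the tool from outside, world axes, zero at the start; "moment": the same for the moment, N m; "gripper_width": finger opening in m; "grasp_force": force on a finger pad.
Only numpy, scipy, OpenCV 4.12 (cv2) and the standard library are available. Lean on these libraries where they do the work, as an engineer would, in place of code of your own. Each camera call takes 0.05 s, during which the arm holds its last target. There are 200 camera calls.

### The job

Clear the bench: sweep the three loose bamboo offcuts along the bench top and over its far edge with the fingers, so that they all drop into the scrap bin hanging there. Only push them, do not pick any of them up, and leave the two little hats and the paint pot standing where they are.

Things in the scene. Friction and masses are not known exactly. Their poses are not given: they have to be found in the camera images.
- bench_edge (a point): The top corner of the steel bench's straight far edge, at its middle: the edge runs along y through this point, the flat bench top is at its height (z = 0) on the robot's side, and beyond it there is only air and the bin. The top has no lip. Fixed.
- bin: Open sheet-metal scrap bin hung under the bench's far edge; fixed, somewhere else along the edge each time, square to it. Outside 180 mm (x, away from the robot) by 310 mm (y, along the edge) by 140 mm high; walls and floor 4 mm. Origin: centre of its underside. Its rim is 40 mm below the bench top and its near 25 mm lie under the bench: what goes over the edge within its width falls in.
- offcut_long: Loose flat rectangular offcut of split bamboo, pale straw colour, 64 mm long (its x), 28 mm wide (its y), 11 mm thick (its z), about 15 g; the longest of the three. It lies flat on the bench at any yaw and slides without rolling. Origin at the centre of its underside.
- offcut_middle: Loose flat rectangular offcut of split bamboo, pale straw colour, 56 mm long (its x), 28 mm wide (its y), 11 mm thick (its z), about 13 g; the middle-sized of the three. It lies flat on the bench at any yaw and slides without rolling. Origin at the centre of its underside.
- offcut_short: Loose flat rectangular offcut of split bamboo, pale straw colour, 48 mm long (its x), 28 mm wide (its y), 11 mm thick (its z), about 11 g; the shortest of the three. It lies flat on the bench at any yaw and slides without rolling. Origin at the centre of its underside.
- hat_painted: Freshly painted miniature cone-shaped hat of solid wood (red rim, white and blue rings, black tip), 68 mm across, 30 mm high, 40 g, loose, standing on its rim somewhere in the row of offcuts. Origin at the centre of its underside. To be left alone.
- hat_bare: The same hat in bare wood, 68 mm across, 30 mm high, 40 g, loose, off to one side. Origin at the centre of its underside. To be left alone.
- paint_pot: Small closed paint pot, 48 mm across, 48 mm high, 110 g, loose, off to the other side. Origin at the centre of its underside. To be left alone.

How it is judged:
By the outcome, as a careful person would: the job done as asked, in the order asked, and still so for the second after the job is handed in, with the robot touching nothing.
It also fails if it takes over 67 s, if anything falls off the work surface, if the arm or the gripper's body presses on something with over 40 N, if the wrist force passes 120 N, or if a joint passes its speed limit or range.

## Working session

There is one attempt and no reset: what is moved stays moved. The work goes in short steps, Python scripts to look and compute and a shell command to move; the robot and the scene stay as the last step left them, time stands still between calls to the robot, and variables do not carry over. Pictures are saved under pics/ and viewed, at most 10 in all, crops included, and the job is handed in when it is done.

```bash
mkdir -p pics
python3 - <<'E'
from workcell import manip
import cv2, numpy as np
for n in ("top","scene"):
    d=manip.get_image(n); cv2.imwrite(f"pics/{n}0.png",d["frame"])
    print(n,d["fx"],d["fy"],d["cx"],d["cy"],np.round(d["extrinsics"],4).tolist())
print(manip.get_obs())
E
```

```text
top 360.73126670321284 360.73126670321284 259.8240597925965 193.67994856606555 [[0.0222, -0.986, 0.165, 0.5137], [-0.9997, -0.0198, 0.0165, 0.0068], [-0.013, -0.1653, -0.9862, 0.7216], [0.0, 0.0, 0.0, 1.0]]
scene 441.3807292762943 441.3807292762943 256.4576862718632 192.9679693594328 [[0.6234, 0.52, -0.5839, 1.171], [0.7816, -0.3939, 0.4837, -0.4586], [0.0215, -0.758, -0.6519, 0.5789], [0.0, 0.0, 0.0, 1.0]]
{'time': 0.1, 'q': array([ 1.24007146,  0.46936556, -0.04861184,  1.53352409,  0.02411237,
        1.14102698, -0.08232687]), 'joint_vel': array([ 0.00011172, -0.00015111,  0.0010303 , -0.00254612, -0.00115367,
        0.00096915, -0.00070895]), 'joint_torque': array([ 8.62501001e-04, -5.09170210e+01, -8.10145796e-02, -2.36829543e+01,
       -6.15274161e-02,  3.44420504e-02,  6.73945192e-05]), 'tool_pos': array([ 0.20051669, -0.64398098,  0.22162255]), 'tool_rot': array([-8.53703698e-04,  9.88632341e-01,  1.50350718e-01, -1.61983448e-04]), 'wrist_force': array([-0.26004505, -0.19734221, -0.47073062]), 'moment': array([-0.01386625, -0.04910793,  0.03109183]), 'grasp_force': 0.0, 'gripper_width': 0.086948668633961}
```

View pics/top0.png

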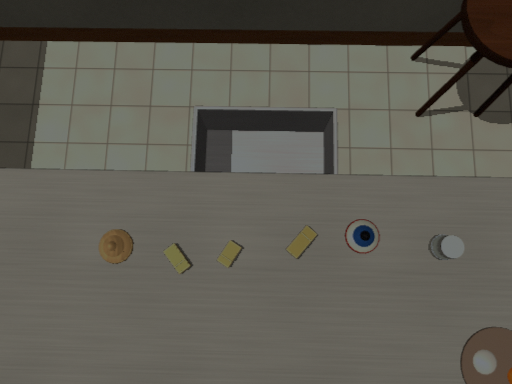

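View pics/scene0.png

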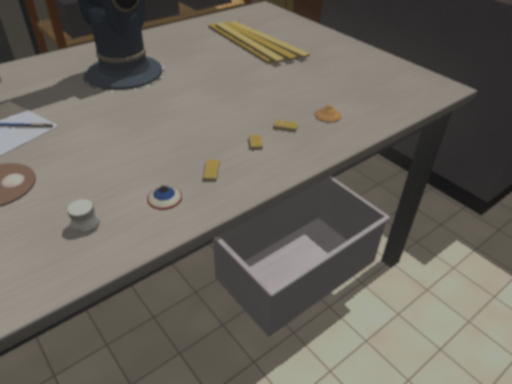

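The top view has the bench edge at row ~172 and the bin at columns 193–337. The offcuts are at (302,242), (230,254) and (177,258), the painted hat at (362,236), the bare hat at (116,246) and the pot at (447,247). The scene view agrees.

```bash
cat > h.py <<'E'
from workcell import manip
import cv2, numpy as np
from scipy.spatial.transform import Rotation as R
def ray(d,p,z):
    E=d["extrinsics"]; p=np.atleast_2d(np.array(p,float))
    v=np.c_[(p[:,0]-d["cx"])/d["fx"],(p[:,1]-d["cy"])/d["fy"],np.ones(len(p))]@E[:3,:3].T
    return E[:3,3]+v*((z-E[2,3])/v[:,2])[:,None]
def offcuts(d,z=.011):
    hsv=cv2.cvtColor(d["frame"],cv2.COLOR_BGR2HSV)
    m=cv2.inRange(hsv,(18,85,90),(35,255,255))
    cs,_=cv2.findContours(m,cv2.RETR_EXTERNAL,cv2.CHAIN_APPROX_NONE)
    for c in cs:
        if cv2.contourArea(c)<60: continue
        w=ray(d,c[:,0],z)[:,:2]*1000
        (cx,cy),s,a=cv2.minAreaRect(w.astype(np.float32))
        b=cv2.boxPoints(((cx,cy),s,a))
        print("offcut px",c[:,0].mean(0).round(),"c",round(cx),round(cy),"size",np.round(s),"long axis yaw",round(a if s[0]>s[1] else a-90),"box",b.round().astype(int).tolist())
def state():
    o=manip.get_obs(); print("t",o["time"],"tcp",o["tool_pos"].round(4),"axes x,y,z",R.from_quat(np.roll(o["tool_rot"],-1)).as_matrix().T.round(3).tolist(),"F",o["wrist_force"].round(1),"w",o["gripper_width"].round(3),"q",o["q"].round(2))
E
python3 - <<'E'
from h import *
d=manip.get_image("top"); offcuts(d)
print("edge",ray(d,[(150,171),(265,173),(400,176)],0).round(3).tolist())
print("bin rim corners",ray(d,[(193,107),(337,109),(194,170),(336,173)],-.04).round(3).tolist())
hsv=cv2.cvtColor(d["frame"],cv2.COLOR_BGR2HSV)
print("hats",ray(d,[(116,246),(362,236)],0.006).round(3).tolist(),"pot base/top",ray(d,[(440,247)],0).round(3).tolist(),ray(d,[(452,247)],.048).round(3).tolist())
print("hat rim y extents",ray(d,[(99,246),(133,246),(345,236),(380,236)],0.004).round(3).tolist())
state()
E
```

```text
offcut px [177. 259.] c 502 178 size [53. 26.] long axis yaw 39 box [[473, 171], [489, 151], [531, 184], [514, 205]]
offcut px [229. 253.] c 514 76 size [26. 45.] long axis yaw -32 box [[488, 78], [526, 53], [540, 75], [502, 100]]
offcut px [109. 253.] c 510 313 size [61. 27.] long axis yaw 50 box [[480, 298], [501, 280], [540, 328], [519, 345]]
offcut px [301. 242.] c 540 -64 size [27. 63.] long axis yaw -41 box [[507, -54], [555, -95], [572, -74], [525, -33]]
edge [[0.677, 0.246, 0.0], [0.678, 0.009, 0.0], [0.677, -0.266, 0.0]]
bin rim corners [[0.835, 0.173, -0.04], [0.835, -0.148, -0.04], [0.69, 0.163, -0.04], [0.69, -0.144, -0.04]]
hats [[0.523, 0.3, 0.006], [0.553, -0.184, 0.006]] pot base/top [[0.535, -0.338, 0.0]] [[0.534, -0.337, 0.048]]
hat rim y extents [[0.522, 0.335, 0.004], [0.524, 0.267, 0.004], [0.553, -0.151, 0.004], [0.554, -0.22, 0.004]]Traceback (most recent call last):
  File "<stdin>", line 8, in <module>
  File "h.py", line 19, in state
    o=manip.get_obs(); print("t",o["time"],"tcp",o["tool_pos"].round(4),"axes x,y,z",R.from_quat(np.roll(o["tool_rot"],-1)).as_matrix().T.round(3).tolist(),"F",o["wrist_force"].round(1),"w",o["gripper_width"].round(3),"q",o["q"].round(2))
                                                                                                                                                                                              ^^^^^^^^^^^^^^^^^^^^^^^^
AttributeError: 'float' object has no attribute 'round'
```

The fourth contour is the bare hat. Sizes match: long is at (540,−64) with yaw −41°, short at (514,76) with yaw −32°, and middle at (502,178) with yaw 39°. The edge is at x=0.677, and the bin interior spans y ≈ −0.14..0.16. The plan is one straight, roughly face-on stroke per piece: long along +40°, short along −32°, middle along −40°. I start with the long one.

```bash
sed -i 's/o\["gripper_width"\].round(3)/round(float(o["gripper_width"]),3)/' h.py
cat >> h.py <<'E'
def to(x,y,z,yaw):
    "shift (units of 150 mm, tool axes now) and turn (units of 360 deg) to a tool-down pose, mm and deg"
    o=manip.get_obs(); M=R.from_quat(np.roll(o["tool_rot"],-1)).as_matrix()
    c,s=np.cos(np.radians(yaw)),np.sin(np.radians(yaw))
    T=np.array([[c,s,0],[s,-c,0],[0,0,-1]]).T
    print("shift",(M.T@(np.array([x,y,z])/1000-o["tool_pos"])/.15).round(3),"turn",(np.degrees(R.from_matrix(M.T@T).as_rotvec())/360).round(4))
E
python3 -m crank '{"linear":[[0.15,-0.15,0],[0.4,-0.38,0],[0.6,-0.58,0],[0.76,-0.73,0]],"rot":[[0,0,0],[0,0,0],[0,0,0],[0,0,0]],"claw":[-0.6,-0.6,-0.6,-0.6]}'
python3 -m crank '{"linear":[[0.2,-0.19,0],[0.4,-0.38,0],[0.6,-0.58,0],[0.76,-0.73,0]],"rot":[[0,0,0],[0,0,0],[0,0,0],[0,0,0]],"claw":[-0.6,-0.6,-0.6,-0.6]}'
python3 -m crank '{"linear":[[0.2,-0.19,0],[0.4,-0.38,0],[0.6,-0.58,0],[0.76,-0.73,0],[0.76,-0.73,0]],"rot":[[0,0,-0.01],[0,0,-0.025],[0,0,-0.04],[0,0,-0.055],[0,0,-0.063]],"claw":[-0.6,-0.6,-0.6,-0.6,-0.6]}'
python3 -c "
from h import *
state(); to(505,-93,60,40)"
```

```text
time: 0.48
tool_pos: [0.2766, -0.5054, 0.2221]
tool_rot: [-0.0, 0.989, 0.15, -0.0]
wrist_force: [0.5, 0.3, 0.4]
gripper_width: 0.0683
grasp_force: 0.0
time: 0.82
tool_pos: [0.3537, -0.3654, 0.2225]
tool_rot: [-0.0, 0.988, 0.151, 0.0]
wrist_force: [1.0, 1.0, 0.0]
gripper_width: 0.0417
grasp_force: 0.0
time: 1.23
tool_pos: [0.4326, -0.2226, 0.2229]
tool_rot: [-0.001, 0.937, 0.349, 0.002]
wrist_force: [-0.8, -0.6, 0.2]
gripper_width: 0.0181
grasp_force: 0.0
t 1.2333 tcp [ 0.4326 -0.2226  0.2229] axes x,y,z [[0.756, 0.655, 0.004], [0.655, -0.756, -0.001], [0.002, 0.003, -1.0]] F [-0.8 -0.6  0.2] w 0.018 q [ 0.7   0.18 -0.35  1.95  0.07  1.02 -0.54]
shift [ 0.927 -0.336  1.09 ] turn [-0.0001 -0.0006  0.0025]
```

```bash
python3 -m crank '{"linear":[[0.2,-0.08,0],[0.45,-0.16,0.1],[0.7,-0.25,0.3],[0.93,-0.33,0.5],[0.93,-0.33,0.7],[0.93,-0.33,0.9],[0.93,-0.33,0.9]],"rot":[[0,0,0],[0,0,0],[0,0,0],[0,0,0],[0,0,0],[0,0,0],[0,0,0]],"claw":[-0.6,-0.6,-0.6,-0.6,-0.6,-0.6,-0.6]}'
python3 -c "
from h import *
state(); to(505,-93,4,40);cv2.imwrite('pics/s1.png',manip.get_image('scene')['frame'])"
```

```text
time: 1.82
tool_pos: [0.4997, -0.1011, 0.0822]
tool_rot: [-0.003, 0.939, 0.343, -0.005]
wrist_force: [-0.7, 0.0, -0.5]
gripper_width: 0.0175
grasp_force: 0.0
t 1.8167 tcp [ 0.4997 -0.1011  0.0822] axes x,y,z [[0.765, 0.645, -0.007], [0.644, -0.765, -0.01], [-0.012, 0.003, -1.0]] F [-0.7  0.  -0.5] w 0.018 q [ 0.43  0.42 -0.39  2.03  0.22  0.75 -0.97]
shift [ 0.065 -0.013  0.521] turn [-0.0015  0.0012  0.0004]
```

View pics/s1.png

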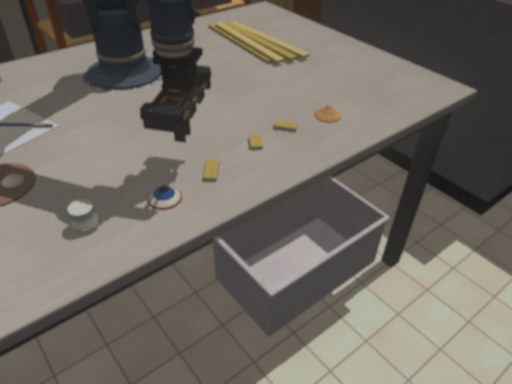

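The fingertips at (182,135) are behind the long offcut at (211,170) and clear of the hat at (165,197). Next I lower.

```bash
python3 -m crank '{"linear":[[0.02,0,0.15],[0.03,0,0.3],[0.03,0,0.42],[0.03,0,0.5],[0.03,0,0.5],[0.03,0,0.5]],"rot":[[0,0,0],[0,0,0],[0,0,0],[0,0,0],[0,0,0],[0,0,0]],"claw":[-0.6,-0.6,-0.6,-0.6,-0.6,-0.6]}'
python3 -c "
from h import *
state(); to(720,87,4,40)"
```

```text
time: 2.37
tool_pos: [0.5082, -0.1005, 0.0136]
tool_rot: [0.001, 0.94, 0.341, 0.001]
wrist_force: [0.2, -0.2, 0.5]
gripper_width: 0.0174
grasp_force: 0.0
t 2.3667 tcp [ 0.5082 -0.1005  0.0136] axes x,y,z [[0.767, 0.642, 0.001], [0.642, -0.767, 0.001], [0.001, -0.001, -1.0]] F [ 0.2 -0.2  0.5] w 0.017 q [ 0.38  0.53 -0.34  2.06  0.3   0.6  -1.04]
shift [ 1.885 -0.053  0.065] turn [ 0.0002 -0.0001 -0.0002]
```

```bash
python3 -m crank '{"linear":[[0,-0.03,0.03],[0,-0.05,0.06],[0,-0.05,0.06],[0.1,-0.05,0.06],[0.2,-0.05,0.06],[0.3,-0.05,0.06],[0.4,-0.05,0.06],[0.5,-0.05,0.06],[0.6,-0.05,0.06],[0.7,-0.05,0.06],[0.8,-0.05,0.06],[0.8,-0.05,0.06]],"rot":[[0,0,0],[0,0,0],[0,0,0],[0,0,0],[0,0,0],[0,0,0],[0,0,0],[0,0,0],[0,0,0],[0,0,0],[0,0,0],[0,0,0]],"claw":[-0.6,-0.6,-0.6,-0.6,-0.6,-0.6,-0.6,-0.6,-0.6,-0.6,-0.6,-0.6]}'
python3 -c "
from h import *
state(); to(720,87,4,40)
d=manip.get_image('top');offcuts(d);cv2.imwrite('pics/t2.png',d['frame'])"
```

```text
time: 3.37
tool_pos: [0.5982, -0.0128, 0.0039]
tool_rot: [-0.001, 0.939, 0.344, 0.002]
wrist_force: [0.4, 1.4, 0.6]
gripper_width: 0.0169
grasp_force: 0.0
t 3.3667 tcp [ 0.5982 -0.0128  0.0039] axes x,y,z [[0.764, 0.645, 0.005], [0.645, -0.764, 0.0], [0.004, 0.003, -1.0]] F [0.4 1.4 0.6] w 0.017 q [ 0.19  0.63 -0.33  1.88  0.3   0.68 -1.18]
shift [1.05  0.016 0.005] turn [ 0.0001 -0.0007  0.0006]
offcut px [178. 260.] c 502 177 size [54. 26.] long axis yaw 39 box [[473, 170], [489, 150], [531, 184], [515, 204]]
offcut px [229. 253.] c 514 75 size [27. 46.] long axis yaw -32 box [[488, 76], [526, 52], [540, 74], [502, 99]]
offcut px [114. 245.] c 523 300 size [66. 65.] long axis yaw 73 box [[483, 277], [545, 259], [564, 322], [502, 340]]
```

View pics/t2.png

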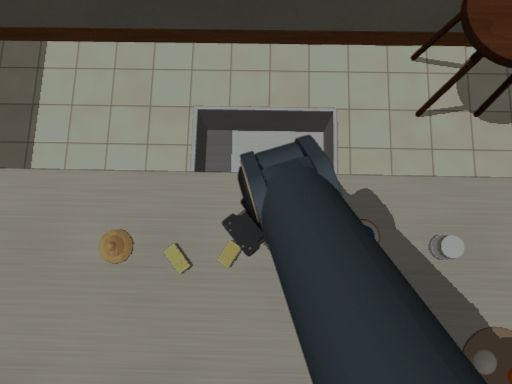

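The arm hides the long offcut in the top view. The short offcut (229,253), middle offcut (178,260) and bare hat haven't moved. I continue the stroke over the edge, then check from the scene camera.

```bash
python3 -m crank '{"linear":[[0.1,0,0],[0.2,0,0],[0.3,0,0],[0.4,0,0],[0.5,0,0],[0.6,0,0],[0.7,0,0],[0.8,0,0],[0.9,0,0],[1,0,0],[1,0,0]],"rot":[[0,0,0],[0,0,0],[0,0,0],[0,0,0],[0,0,0],[0,0,0],[0,0,0],[0,0,0],[0,0,0],[0,0,0],[0,0,0]],"claw":[-0.6,-0.6,-0.6,-0.6,-0.6,-0.6,-0.6,-0.6,-0.6,-0.6,-0.6]}'
python3 -c "
from h import *
state()
d=manip.get_image('scene');cv2.imwrite('pics/s3.png',d['frame'])"
```

```text
time: 4.33
tool_pos: [0.7109, 0.0818, 0.0035]
tool_rot: [-0.001, 0.939, 0.343, 0.001]
wrist_force: [-0.7, 0.2, 0.2]
gripper_width: 0.0174
grasp_force: 0.0
t 4.3333 tcp [0.7109 0.0818 0.0035] axes x,y,z [[0.765, 0.644, 0.002], [0.644, -0.765, -0.0], [0.001, 0.002, -1.0]] F [-0.7  0.2  0.2] w 0.017 q [ 0.03  0.78 -0.31  1.57  0.29  0.84 -1.27]
```

View pics/s3.png

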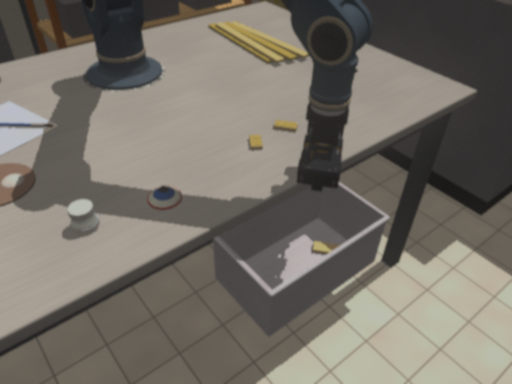

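The long offcut is in the bin at (320,248), and nothing else has moved. Next is the short one.

```bash
python3 -m crank '{"linear":[[0,0,-0.15],[0,0,-0.3],[-0.1,0,-0.4],[-0.3,0,-0.4],[-0.5,0,-0.4],[-0.5,0,-0.4]],"rot":[[0,0,0.01],[0,0,0.03],[0,0,0.05],[0,0,0.07],[0,0,0.09],[0,0,0.1]],"claw":[-0.6,-0.6,-0.6,-0.6,-0.6,-0.6]}'
python3 -c "
from h import *
state(); to(475,100,60,-32)"
```

```text
time: 4.88
tool_pos: [0.646, 0.0234, 0.063]
tool_rot: [0.003, 1.0, 0.029, -0.004]
wrist_force: [-0.6, -1.5, -0.0]
gripper_width: 0.0176
grasp_force: 0.0
t 4.8833 tcp [0.646  0.0234 0.063 ] axes x,y,z [[0.998, 0.057, -0.008], [0.057, -0.998, 0.006], [-0.007, -0.006, -1.0]] F [-0.6 -1.5 -0. ] w 0.018 q [ 0.02  0.6  -0.18  1.73  0.14  0.83 -1.73]
shift [-1.108 -0.575  0.025] turn [0.0012 0.0009 0.098 ]
```

Joint 7 would run near its limit, so I use the equivalent half-turned orientation (yaw 148°).

```bash
python3 -m crank '{"linear":[[-0.1,-0.05,0],[-0.2,-0.1,0],[-0.3,-0.15,0],[-0.4,-0.2,0],[-0.5,-0.25,0],[-0.6,-0.3,0],[-0.7,-0.35,0],[-0.8,-0.4,0],[-0.9,-0.45,0],[-1,-0.5,0],[-1,-0.55,0]],"rot":[[0,0,-0.015],[0,0,-0.035],[0,0,-0.055],[0,0,-0.075],[0,0,-0.095],[0,0,-0.115],[0,0,-0.135],[0,0,-0.155],[0,0,-0.175],[0,0,-0.19],[0,0,-0.2]],"claw":[-0.6,-0.6,-0.6,-0.6,-0.6,-0.6,-0.6,-0.6,-0.6,-0.6,-0.6]}'
python3 -m crank '{"linear":[[0,0,0],[0,0,0],[0,0,0],[0,0,0],[0,0,0],[0,0,0],[0,0,0],[0,0,0],[0,0,0],[0,0,0],[0,0,0],[0,0,0]],"rot":[[0,0,-0.018],[0,0,-0.037],[0,0,-0.056],[0,0,-0.075],[0,0,-0.094],[0,0,-0.113],[0,0,-0.132],[0,0,-0.151],[0,0,-0.17],[0,0,-0.188],[0,0,-0.2],[0,0,-0.2]],"claw":[-0.6,-0.6,-0.6,-0.6,-0.6,-0.6,-0.6,-0.6,-0.6,-0.6,-0.6,-0.6]}'
python3 -c "
from h import *
state(); to(475,100,4,148)
d=manip.get_image('top');offcuts(d)"
```

```text
time: 5.8
tool_pos: [0.492, 0.101, 0.0629]
tool_rot: [-0.0, 0.787, 0.617, -0.003]
wrist_force: [0.4, -0.4, 0.3]
gripper_width: 0.0173
grasp_force: 0.0
time: 6.8
tool_pos: [0.4955, 0.1013, 0.063]
tool_rot: [-0.001, 0.276, 0.961, -0.001]
wrist_force: [0.6, -0.3, -0.4]
gripper_width: 0.0175
grasp_force: 0.0
t 6.8 tcp [0.4955 0.1013 0.063 ] axes x,y,z [[-0.848, 0.53, 0.001], [0.53, 0.848, -0.002], [-0.002, -0.002, -1.0]] F [ 0.6 -0.3 -0.4] w 0.017 q [ 0.37  0.55 -0.84  2.04  0.58  0.8   0.19]
shift [ 0.111 -0.079  0.394] turn [-0.0004 -0.0001 -0.0001]
offcut px [107. 246.] c 522 314 size [57. 38.] long axis yaw 22 box [[489, 321], [503, 286], [555, 307], [541, 342]]
offcut px [225. 157.] c 707 89 size [32. 18.] long axis yaw 39 box [[689, 86], [700, 72], [725, 92], [714, 106]]
```

```bash
python3 -m crank '{"linear":[[0.06,-0.04,0],[0.11,-0.08,0],[0.11,-0.08,0.1],[0.11,-0.08,0.2],[0.11,-0.08,0.3],[0.11,-0.08,0.39],[0.11,-0.08,0.39],[0.11,-0.08,0.39]],"rot":[[0,0,0],[0,0,0],[0,0,0],[0,0,0],[0,0,0],[0,0,0],[0,0,0],[0,0,0]],"claw":[-0.6,-0.6,-0.6,-0.6,-0.6,-0.6,-0.6,-0.6]}'
python3 -c "
from h import *
state(); to(735,-63,4,148)
d=manip.get_image('scene');cv2.imwrite('pics/s4.png',d['frame'])"
```

```text
time: 7.52
tool_pos: [0.475, 0.1014, 0.0049]
tool_rot: [-0.001, 0.276, 0.961, -0.001]
wrist_force: [-0.8, 0.1, 0.4]
gripper_width: 0.0174
grasp_force: 0.0
t 7.5167 tcp [0.475  0.1014 0.0049] axes x,y,z [[-0.848, 0.53, 0.001], [0.53, 0.848, -0.002], [-0.002, -0.001, -1.0]] F [-0.8  0.1  0.4] w 0.017 q [ 0.3   0.61 -0.76  2.12  0.69  0.67  0.08]
shift [-2.051 -0.011  0.004] turn [-0.0003 -0.0001 -0.    ]
```

View pics/s4.png

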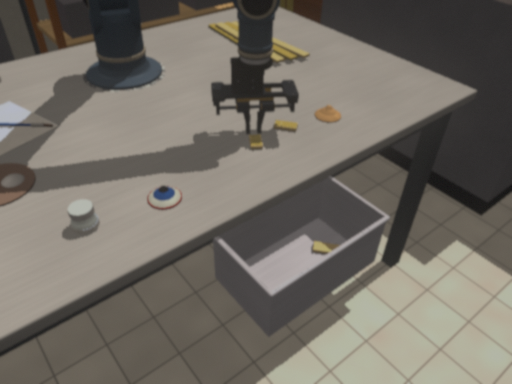

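The fingers at (255,130) are just behind the short offcut at (256,143), and the middle offcut at (286,126) is clear of them. Next is the short stroke.

```bash
python3 -m crank '{"linear":[[-0.05,0,0],[-0.13,0,0],[-0.23,0,0],[-0.33,0,0],[-0.43,0,0],[-0.53,0,0],[-0.63,0,0],[-0.73,0,0],[-0.83,0,0],[-0.93,0,0],[-1,0,0],[-1,0,0]],"rot":[[0,0,0],[0,0,0],[0,0,0],[0,0,0],[0,0,0],[0,0,0],[0,0,0],[0,0,0],[0,0,0],[0,0,0],[0,0,0],[0,0,0]],"claw":[-0.6,-0.6,-0.6,-0.6,-0.6,-0.6,-0.6,-0.6,-0.6,-0.6,-0.6,-0.6]}'
python3 -c "
from h import *
state()
d=manip.get_image('scene');cv2.imwrite('pics/s5.png',d['frame'][80:300,120:420].repeat(2,0).repeat(2,1))"
```

```text
time: 8.57
tool_pos: [0.6065, 0.0193, 0.0054]
tool_rot: [0.001, 0.278, 0.961, 0.0]
wrist_force: [0.3, -1.0, -0.4]
gripper_width: 0.0173
grasp_force: 0.0
t 8.5667 tcp [0.6065 0.0193 0.0054] axes x,y,z [[-0.845, 0.534, -0.003], [0.534, 0.845, 0.001], [0.003, -0.001, -1.0]] F [ 0.3 -1.  -0.4] w 0.017 q [ 0.42  0.75 -0.74  1.84  0.68  0.82  0.34]
```

View pics/s5.png

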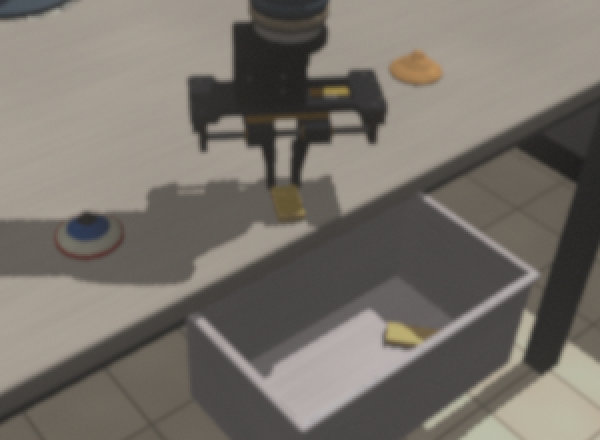

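The short offcut, at crop (288,203), sits squarely against both fingertips. I push on over the edge, then raise and retract.

```bash
python3 -m crank '{"linear":[[-0.05,0,0],[-0.13,0,0],[-0.23,0,0],[-0.33,0,0],[-0.43,0,0],[-0.53,0,0],[-0.63,0,0],[-0.73,0,0],[-0.83,0,0],[-0.93,0,0],[-1,0,0],[-1,0,0]],"rot":[[0,0,0],[0,0,0],[0,0,0],[0,0,0],[0,0,0],[0,0,0],[0,0,0],[0,0,0],[0,0,0],[0,0,0],[0,0,0],[0,0,0]],"claw":[-0.6,-0.6,-0.6,-0.6,-0.6,-0.6,-0.6,-0.6,-0.6,-0.6,-0.6,-0.6]}'
python3 -m crank '{"linear":[[0,0,-0.15],[0,0,-0.3],[0.15,0.1,-0.4],[0.35,0.2,-0.4],[0.55,0.3,-0.4],[0.7,0.3,-0.4],[0.8,0.3,-0.4],[0.8,0.3,-0.4]],"rot":[[0,0,0],[0,0,0],[0,0,0],[0,0,0.01],[0,0,0.02],[0,0,0.02],[0,0,0.02],[0,0,0.02]],"claw":[-0.6,-0.6,-0.6,-0.6,-0.6,-0.6,-0.6,-0.6]}'
python3 -c "
from h import *
state(); to(468,206,64,140)
d=manip.get_image('scene');cv2.imwrite('pics/s6.png',d['frame'])"
```

```text
time: 9.62
tool_pos: [0.7328, -0.0599, 0.0049]
tool_rot: [0.001, 0.277, 0.961, -0.0]
wrist_force: [-0.2, -0.4, 0.1]
gripper_width: 0.0175
grasp_force: 0.0
time: 10.28
tool_pos: [0.6494, 0.0482, 0.0655]
tool_rot: [-0.001, 0.332, 0.943, -0.0]
wrist_force: [0.3, 0.0, 0.6]
gripper_width: 0.0176
grasp_force: 0.0
t 10.2833 tcp [0.6494 0.0482 0.0655] axes x,y,z [[-0.779, 0.627, 0.002], [0.627, 0.779, -0.001], [-0.002, 0.0, -1.0]] F [0.3 0.  0.6] w 0.018 q [ 0.37  0.72 -0.76  1.7   0.59  0.97  0.28]
shift [1.602 0.061 0.013] turn [-0.0002 -0.0003  0.0032]
```

View pics/s6.png

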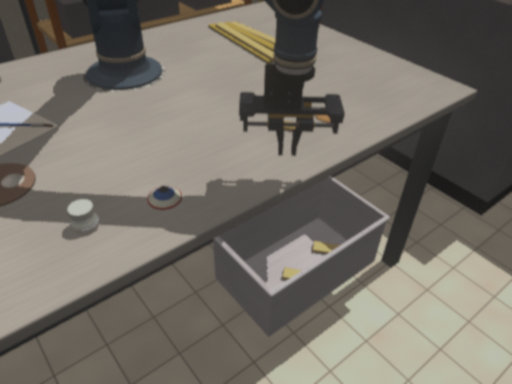

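The long (320,248) and short (290,273) offcuts are both in the bin. Now the middle one.

```bash
python3 -m crank '{"linear":[[0.15,0,0],[0.3,0.03,0],[0.5,0.06,0],[0.7,0.06,0],[0.85,0.06,0],[1,0.06,0]],"rot":[[0,0,0],[0,0,0.003],[0,0,0.003],[0,0,0.003],[0,0,0.003],[0,0,0.003]],"claw":[-0.6,-0.6,-0.6,-0.6,-0.6,-0.6]}'
python3 -m crank '{"linear":[[0.15,0,0],[0.3,0,0],[0.45,0,0],[0.6,0,0],[0.6,0,0],[0.6,0,0]],"rot":[[0,0,0],[0,0,0],[0,0,0],[0,0,0],[0,0,0],[0,0,0]],"claw":[-0.6,-0.6,-0.6,-0.6,-0.6,-0.6]}'
python3 -c "
from h import *
state(); to(468,206,4,140)
d=manip.get_image('scene');offcuts(d)"
```

```text
time: 10.83
tool_pos: [0.5426, 0.1462, 0.0651]
tool_rot: [0.0, 0.345, 0.939, 0.0]
wrist_force: [-0.3, -0.4, 0.8]
gripper_width: 0.0175
grasp_force: 0.0
time: 11.33
tool_pos: [0.4743, 0.2048, 0.0653]
tool_rot: [0.0, 0.344, 0.939, 0.0]
wrist_force: [-0.1, -0.4, -0.2]
gripper_width: 0.0175
grasp_force: 0.0
t 11.3333 tcp [0.4743 0.2048 0.0653] axes x,y,z [[-0.763, 0.646, -0.001], [0.646, 0.763, 0.001], [0.001, 0.0, -1.0]] F [-0.1 -0.4 -0.2] w 0.018 q [ 0.14  0.55 -0.81  2.02  0.55  0.8  -0.13]
shift [ 0.038 -0.022  0.409] turn [ 0.0001  0.0001 -0.0006]
offcut px [289. 273.] c 849 -120 size [27. 16.] long axis yaw 88 box [[840, -133], [856, -133], [857, -107], [841, -106]]
offcut px [323. 247.] c 847 -34 size [38. 23.] long axis yaw 38 box [[825, -37], [839, -55], [869, -31], [855, -13]]
offcut px [285. 125.] c 508 175 size [51. 28.] long axis yaw 41 box [[479, 169], [498, 148], [537, 182], [518, 203]]
offcut px [241.  34.] c -20 443 size [126. 260.] long axis yaw -3 box [[-154, 387], [106, 374], [113, 499], [-147, 513]]
```

```bash
python3 -m crank '{"linear":[[0.05,-0.02,0],[0.05,-0.02,0],[0.05,-0.02,0.1],[0.05,-0.02,0.2],[0.05,-0.02,0.3],[0.05,-0.02,0.4],[0.05,-0.02,0.4],[0.05,-0.02,0.4]],"rot":[[0,0,0],[0,0,0],[0,0,0],[0,0,0],[0,0,0],[0,0,0],[0,0,0],[0,0,0]],"claw":[-0.6,-0.6,-0.6,-0.6,-0.6,-0.6,-0.6,-0.6]}'
python3 -m crank '{"linear":[[-0.05,0,0],[-0.13,0,0],[-0.23,0,0],[-0.33,0,0],[-0.43,0,0],[-0.53,0,0],[-0.63,0,0],[-0.73,0,0],[-0.83,0,0],[-0.93,0,0],[-1,0,0],[-1,0,0]],"rot":[[0,0,0],[0,0,0],[0,0,0],[0,0,0],[0,0,0],[0,0,0],[0,0,0],[0,0,0],[0,0,0],[0,0,0],[0,0,0],[0,0,0]],"claw":[-0.6,-0.6,-0.6,-0.6,-0.6,-0.6,-0.6,-0.6,-0.6,-0.6,-0.6,-0.6]}'
python3 -c "
from h import *
state(); 
d=manip.get_image('scene');offcuts(d);cv2.imwrite('pics/s7.png',d['frame'][80:300,120:420].repeat(2,0).repeat(2,1))"
```

```text
time: 12.05
tool_pos: [0.466, 0.2065, 0.0046]
tool_rot: [-0.001, 0.345, 0.939, -0.001]
wrist_force: [-0.8, -0.3, 0.2]
gripper_width: 0.0176
grasp_force: 0.0
time: 13.05
tool_pos: [0.5835, 0.1065, 0.0055]
tool_rot: [0.001, 0.347, 0.938, -0.0]
wrist_force: [0.5, -0.6, -0.3]
gripper_width: 0.0173
grasp_force: 0.0
t 13.05 tcp [0.5835 0.1065 0.0055] axes x,y,z [[-0.759, 0.651, -0.003], [0.651, 0.759, 0.001], [0.003, -0.001, -1.0]] F [ 0.5 -0.6 -0.3] w 0.017 q [ 0.26  0.72 -0.71  1.87  0.65  0.79  0.06]
offcut px [289. 273.] c 849 -119 size [25. 16.] long axis yaw 89 box [[841, -131], [856, -132], [857, -107], [841, -106]]
offcut px [323. 247.] c 847 -34 size [38. 22.] long axis yaw 38 box [[825, -37], [839, -55], [869, -31], [855, -13]]
offcut px [287. 158.] c 609 90 size [53. 33.] long axis yaw 53 box [[580, 79], [607, 59], [638, 101], [612, 121]]
offcut px [245.  38.] c 30 441 size [128. 360.] long axis yaw -4 box [[-154, 388], [205, 366], [213, 493], [-146, 516]]
```

View pics/s7.png

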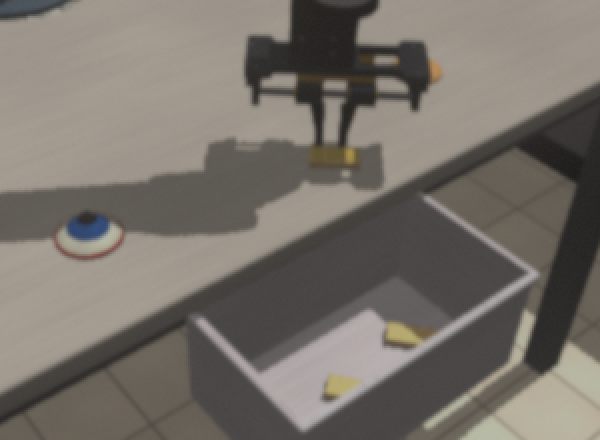

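The middle offcut, at crop (333,157), lies flush against both fingers at (609,90) mm. I finish the stroke, then lift clear and move back.

```bash
python3 -m crank '{"linear":[[-0.05,0,0],[-0.13,0,0],[-0.23,0,0],[-0.33,0,0],[-0.43,0,0],[-0.53,0,0],[-0.63,0,0],[-0.73,0,0],[-0.83,0,0],[-0.93,0,0],[-1,0,0],[-1,0,0]],"rot":[[0,0,0],[0,0,0],[0,0,0],[0,0,0],[0,0,0],[0,0,0],[0,0,0],[0,0,0],[0,0,0],[0,0,0],[0,0,0],[0,0,0]],"claw":[-0.6,-0.6,-0.6,-0.6,-0.6,-0.6,-0.6,-0.6,-0.6,-0.6,-0.6,-0.6]}'
python3 -m crank '{"linear":[[-0.08,0,0],[-0.16,0,0],[-0.24,0,0],[-0.24,0,0],[-0.24,0,-0.15],[-0.24,0,-0.4],[-0.1,0,-0.7],[0.1,0,-1],[0.1,0,-1],[0.1,0,-1]],"rot":[[0,0,0],[0,0,0],[0,0,0],[0,0,0],[0,0,0],[0,0,0],[0,0,0],[0,0,0],[0,0,0],[0,0,0]],"claw":[-0.6,-0.6,-0.6,-0.6,-0.6,-0.6,-0.6,-0.6,-0.6,-0.6]}'
python3 -c "
from h import *
state(); 
d=manip.get_image('scene');cv2.imwrite('pics/s8.png',d['frame'])"
```

```text
time: 14.1
tool_pos: [0.6968, 0.0101, 0.0048]
tool_rot: [0.001, 0.346, 0.938, -0.0]
wrist_force: [0.1, 0.7, 0.9]
gripper_width: 0.0175
grasp_force: 0.0
time: 14.93
tool_pos: [0.6838, 0.0275, 0.1613]
tool_rot: [0.003, 0.342, 0.94, 0.002]
wrist_force: [0.4, 0.3, 1.1]
gripper_width: 0.0177
grasp_force: 0.0
t 14.9333 tcp [0.6838 0.0275 0.1613] axes x,y,z [[-0.766, 0.643, -0.005], [0.643, 0.766, 0.007], [0.008, 0.002, -1.0]] F [0.4 0.3 1.1] w 0.018 q [ 0.42  0.67 -0.81  1.55  0.51  1.14  0.38]
```

View pics/s8.png

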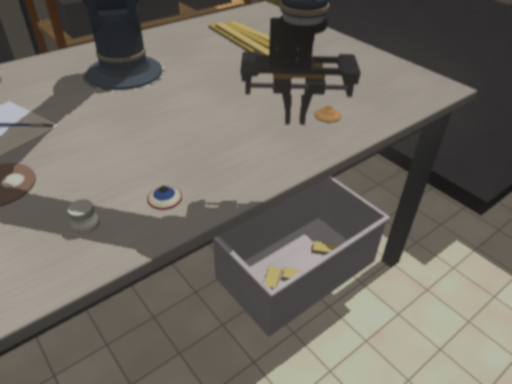

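All three offcuts are in the bin, at (320,248), (290,273) and (273,277). The painted hat (165,197), bare hat (328,114) and pot (83,215) are where they started, and the arm is clear. I hand the job in.

```bash
python3 -c "
from workcell import manip
print(manip.job_done())"
```

```text
the job is handed in; nothing more can be done
None
```

I swept all three bamboo offcuts over the far edge into the scrap bin with pushes only, left both hats and the paint pot standing where they were, and handed the job in at about 15 s of the 67 s allowed.

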